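Load a vial rack behind the drop catch of its dock

TASK

Pick the vial rack up by its upright grip, set it down flat in the wide open end of the aluminium dock, and slide it in along the channel so that the rack's own edge lifts the hinged steel catch; keep going against the sprung buffer until the catch has dropped fully down behind the rack, then let go and leave it held there. Go gently: never press the rack against the rails, catch or buffer with more than about 25 N, and so do not ram the buffer to its hard end. Keep the gripper and arm off the dock and its catch, and leave everything else on the bench where it is.

Things in the scene. Friction and masses are not known exactly. Their poses are not given: they have to be found in the camera images.
- rack_mid (a point): Centre of the loose vial rack, half-way up its 85 mm (42.5 mm above its underside). x: its sliding direction, y across, z up. Same front and back: either end may go in first. An upright grey grip plate in its middle, 12 mm thick along x, 40 mm wide along y, rises to 42.5 mm above this point, clear of vials from this height up; good grip height 23.5 mm above this point.
- rack: The same rack, 0.28 to 0.56 kg; origin under its centre, axes as above. White plastic base plate 90 mm (x) x 80 mm (y) x 10 mm thick; on it a narrower block (84 x 50 mm) with twelve small vials up to 42 mm high, and the grip plate.
- dock: Fixed aluminium dock, floor plate 275 x 140 mm. Origin at bench level on the channel's centre line; +x points inwards (the way the rack is pushed), y across, z up. Slippery floor, top z = 6 mm, x = -130 to +145 mm. Side rails 14 mm high: open lead-in x = -130 to -68 mm, 90 mm wide inside; narrowing to 83 mm at x = -40 mm. Farther in, lips hang over the rack's base plate. Nothing over 45 mm high.
- channel: The two side rails with lips (which clear the seated rack's base plate by 4 mm, from x = +16 mm left and -20 mm right to +100 mm), screwed on the dock and carrying the grey block, catch and buffer; same origin and axes as the dock.
- dock_start (a point): Point on the dock's floor, at x = -83 mm of the dock: set the rack's underside centre here (rack's centre 42.5 mm above it) and it stands in the open lead-in, its front edge just clear of the catch. Axes as the dock's.
- dock_home (a point): Point on the dock's floor at x = +45 mm of the dock: nominal place of the rack's underside centre when held. A grey block carrying catch pivot and buffer together is clamped up to 14 mm nearer or farther along x, differing each time and NOT measured (cameras can see it; else feel for it): the true home shifts with it. Catch ramp starts 65 mm, catch holding face lies 45 mm before the true home.
- dock_buffer (a point): Nominal centre of the sprung buffer's free face, at x = +87 mm of the dock, shifted with the block like home. It stands 3 mm nearer the catch than the rack is long: press it in 3 mm (about 6 N) before the catch can drop; 1.1 N/mm, 2.7 N preload, hard end after 4.5 mm (8 N). Aim for 7 to 10 N; sliding adds up to 2 N. Let go, it pushes the rack back onto the catch.
- catch (a joint): Angle of the 150 g steel gravity catch on the dock's left (+y) side, pivoted 60 mm farther in than its holding face; its sloped nose reaches 11 mm over the rack's base plate. 0 = fully down (nose 3 mm above the floor, in the rack's way); grows as it lifts; 0.10 to 0.16 rad while riding on the base plate; falls back to 0 once the rack's rear edge has passed.
- amber_bottle: Bystander, to be left alone: amber glass bottle with blue cap, 90 mm across, 200 mm tall; origin under its centre
- filter_box: Bystander, to be left alone: blue carton 120 x 120 x 70 mm; origin under its centre
- beaker: Bystander, to be left alone: small glass beaker, 56 mm across the rim, 65 mm tall; origin under its centre
- pill_jar: Bystander, to be left alone: small amber jar, 36 mm across, 50 mm tall; origin under its centre
- vial_carton: Bystander, to be left alone: open cardboard carton with dividers, 80 x 110 x 45 mm; origin under its centre
- scoop: Bystander, to be left alone: steel spoon lying flat, 190 mm long

How it is judged:
On the way:
1. The rack, flat in the channel, has lifted the catch with its own edge and the catch rides on its base plate (value of joint catch between 0.08 and 0.3 rad and x of rack_mid in the frame of dock between -0.075 and 0.06 m and y of rack_mid in the frame of dock between -0.006 and 0.006 m and z of rack_mid in the frame of dock between 0.0445 and 0.0525 m), for 0.2 s.
At the end, for the whole second after the job is handed in: The catch is fully down (under 0.05 rad) behind the rack, which is flat on the dock's floor (centre 48.5 mm +-4 mm above the bench, tilt under 0.06 rad), in the channel (within 6 mm of the centre line and 0.08 rad of its direction), its centre 27 to 68 mm inside the dock's origin (value of joint catch below 0.05 rad and x of rack_mid in the frame of dock between 0.027 and 0.068 m and y of rack_mid in the frame of dock between -0.006 and 0.006 m and z of rack_mid in the frame of dock between 0.0445 and 0.0525 m and angle between rack_mid's own z axis and vertical below 0.06 rad and angle between the x axis of dock and the x axis of rack_mid, either way round below 0.08 rad); the robot touches nothing.
It fails at once if the rack is pressed against the rails, catch or buffer with more than 25 N (contact force between rack and channel above 25 N).
It fails at once if the gripper or the arm touches the dock or its catch (over 1 N) (contact force between any of the fingers, the arm and dock above 1 N or contact force between any of the fingers, the arm and channel above 1 N).
It fails at once if another thing on the bench is shifted by more than 20 mm (distance of any of amber_bottle, filter_box, beaker, pill_jar, vial_carton, scoop from where it was at the start of the episode above 0.02 m).
It also fails if it takes over 48 s, if anything falls off the work surface, if the arm or the gripper's body presses on something with over 40 N, if the wrist force passes 120 N, or if a joint passes its speed limit or range.

ROBOT

A 7-joint arm with a two-finger parallel gripper is mounted at the origin on the work surface. World frame = base frame: x ahead of the robot, y to its left, z up, the work surface at z = 0. Lengths are in m, angles in rad, forces in N, time in s.
With the tool pointing down it reaches from about 0.4 to 0.85 m from the base axis. Payload 4.5 kg.
Tool frame: the origin (TCP) lies on the centre line of the jaws, within the pads' length; the fingertips stand 17 mm ahead of it and the grasp point (between the pads) lies 2 mm behind it (r.tip_reach is the distance from the TCP to the fingertips, in m); z points along the fingers, y is the line along which they close (so a half turn about z gives the same grasp; the last joint's range is limited). The gripper opens to 88 mm and grips with 3 to 60 N. Pads are 18 mm wide; open, the fingers measure 123 mm over their backs; the gripper's body (75 mm by 187 mm) begins 45 mm behind the grasp point.
Start: joints at [-1.315, 0.689, -0.195, 1.565, 0.157, 0.902, -0.215], TCP at [0.137, 0.61, 0.256] pointing down, gripper open.
Joint ranges: [-3.01, 3.01], [-0.46, 2.08], [-1.47, 1.51], [0.13, 2.56], [-1, 4.14], [0.04, 2.09], [-2.66, 2.66]. Speed limits (rad/s): [2.57, 2.57, 3.14, 3.14, 3.14, 3.14, 3.14].

INTERFACE

Orientations are given as a unit quaternion [x, y, z, w].
In Python, from plant import r gives the robot as it stands.
- The arm moves only by the tool step_arm, never from a script. Its argument "steps" is a list of rows, each a list of 7 numbers: the shift along the tool's x, y, z in cm, then the turn, a rotation vector about the tool's x, y, z in degrees, then the gripper's target within -1 to 1 (shut at 1, half-way at 0, fully open at -1). A call has 1 to 8 rows; each row shifts and turns the commanded pose from where the row before left it, along the tool's axes as they then stand; what a row does not reach is not made up. A row lasts 1/8 s, in which the tool goes at most 62.5 mm and 10.7 degrees, less where a joint would pass 70% of its speed; a pose out of reach is approached as far as the arm can. A call with a gripper value outside its range is refused whole. The fingers move at their own pace and stop on an object; "force" is the grip in N (left out, the last holds). Time passes only in rows, so rows that do not move let the fingers close. It gives the time, the measured TCP pose, the force, the opening and the grip force at its end, in the units of the state.
- r.get_state(): the state, without advancing time (a new reading comes with each control period).
- r.snapshot(name): name is "scene" or "top"; returns a dict with "pixels" (400x640x3 uint8, red, green, blue), "fx", "fy", "cx", "cy" (pixels), "cam_to_world" (4x4, takes a point from camera to world coordinates). Camera axes: x right, y down, z forward; pixel columns grow to the right and rows downward; lengths in m; the calibration is good to about 2 mm. A picture is of the moment at which its call begins. There is no depth.
- r.finish_job(): hands the job in; it is judged then, once.
The state is a dict: "clock": time; "q": joint angles; "qd": joint speeds; "joint_torque": joint torques, N m; "tool_pos": TCP position; "eef_rot": TCP orientation; "contact_force": force on the tool from outside, world axes, zero at the start; "moment": the same for the moment, N m; "opening": opening from 0.0 (shut) to 1.0 (fully open); "finger_force": force on a finger pad.
Only numpy, scipy, OpenCV 4.12 (cv2) and the standard library are available. Lean on these libraries where they do the work, as an engineer would, in place of code of your own. Each camera call takes 0.05 s, during which the arm holds its last target. There are 200 camera calls.

## Working session

There is one attempt and no reset: what is moved stays moved. The work goes in short steps, Python scripts to look and compute and a tool call to move; the robot and the scene stay as the last step left them, time stands still between calls to the robot, and variables do not carry over. Pictures are saved under pics/ and viewed, at most 13 in all, crops included, and the job is handed in when it is done.

Besides the shell and the picture viewer there is one more tool, called after "Request:" as a command line: name --pt "numbers of a row" for each row, then --argument value for the rest. step_arm: Moves the arm, as the interface text tells. Its arguments: {"type":"object","properties":{"steps":{"type":"array","items":{"type":"array","items":{"type":"number"}}},"force":{"type":"number"}},"required":["steps"]}

```bash
mkdir -p pics; ls
python3 - <<'E'
from plant import r
import cv2,pickle
print(r.get_state())
for n in("scene","top"):
    s=r.snapshot(n); pickle.dump(s,open(f"pics/{n}0.pkl","wb")); cv2.imwrite(f"pics/{n}0.png",s["pixels"][:,:,::-1]); print(n,s["fx"],s["fy"],s["cx"],s["cy"],s["cam_to_world"])
E
```

```text
pics
{'clock': 0.0, 'q': array([-1.31519794,  0.68995759, -0.19455442,  1.56635213,  0.15732334,
        0.90246257, -0.2151033 ]), 'qd': array([-0.00012857,  0.0025115 ,  0.00084128, -0.00153551,  0.00070302,
        0.00075037, -0.00143037]), 'joint_torque': array([-8.30435474e-04, -5.27550530e+01, -1.26667935e+00, -1.53435838e+01,
       -5.25493152e-02,  6.53184296e-03,  1.70885273e-04]), 'tool_pos': array([0.13738822, 0.60910411, 0.25492533]), 'eef_rot': array([ 1.10608474e-01,  9.93863658e-01, -8.90667284e-04, -3.86830743e-05]), 'contact_force': array([ 0.31037052,  0.05672145, -0.20457994]), 'moment': array([-0.00259229, -0.03146498,  0.05015881]), 'finger_force': 0.0, 'opening': 0.9970746479264156}
scene 419.17627677852914 419.17627677852914 314.360759809315 202.25086749595343 [[ 0.04318079  0.80203631 -0.59571232  1.28901431]
 [ 0.99899871 -0.02767698  0.03515054 -0.05717122]
 [ 0.01170449 -0.59663367 -0.80242836  1.03649188]
 [ 0.          0.          0.          1.        ]]
top 413.2916569389952 413.2916569389952 314.01961739783115 198.87258179111208 [[ 0.01414149 -0.99250203  0.12140733  0.43121404]
 [-0.99989349 -0.01447512 -0.00186642 -0.00359704]
 [ 0.00360981 -0.121368   -0.99260102  1.1051818 ]
 [ 0.          0.          0.          1.        ]]
```

View pics/scene0.png

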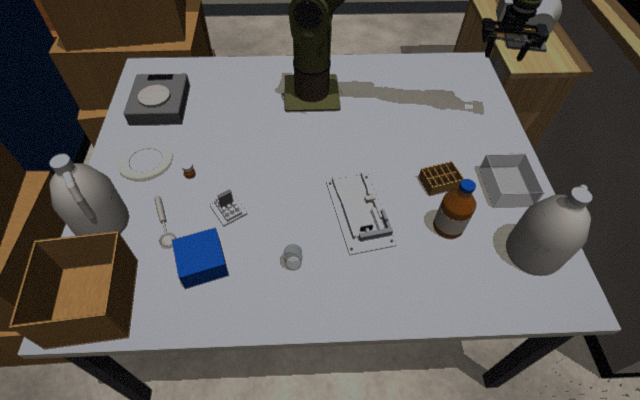

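View pics/top0.png

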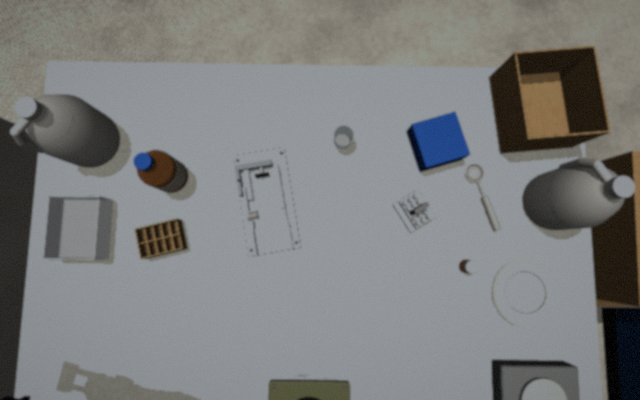

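The rack is at about (413,212) in the top view. The dock spans (235-300, 150-255), with its open end towards the robot (rows near 250) and the catch on the left. I'll enlarge both.

```bash
cat > h.py <<'E'
import numpy as np,cv2,pickle
def ray(s,u,v,z):
    M=s["cam_to_world"]; d=M[:3,:3]@np.array([(u-s["cx"])/s["fx"],(v-s["cy"])/s["fy"],1]); o=M[:3,3]
    return o+d*(z-o[2])/d[2]
def proj(s,p):
    M=s["cam_to_world"]; c=M[:3,:3].T@(np.array(p)-M[:3,3]); return np.array([s["fx"]*c[0]/c[2]+s["cx"],s["fy"]*c[1]/c[2]+s["cy"]])
def crop(s,x0,y0,w,h,k):
    im=s["pixels"][y0:y0+h,x0:x0+w,::-1]; im=cv2.resize(im,None,fx=k,fy=k,interpolation=cv2.INTER_CUBIC)
    return cv2.convertScaleAbs(im,alpha=1.3)
E
python3 - <<'E'
from h import *
t=pickle.load(open("pics/top0.pkl","rb"));s=pickle.load(open("pics/scene0.pkl","rb"))
a=crop(t,225,140,85,125,4.7);b=crop(t,380,180,65,65,6)
c=np.zeros((588,800,3),np.uint8);c[:a.shape[0],:a.shape[1]]=a;c[:b.shape[0],405:405+b.shape[1]]=b;cv2.imwrite("pics/c1.png",c)
a=crop(s,320,165,85,95,5.5);b=crop(s,200,180,55,50,6)
c=np.zeros((530,800,3),np.uint8);c[:a.shape[0],:a.shape[1]]=a[:530];c[:b.shape[0],470:470+b.shape[1]]=b;cv2.imwrite("pics/c2.png",c)
E
```

```text
(no output)
```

View pics/c1.png

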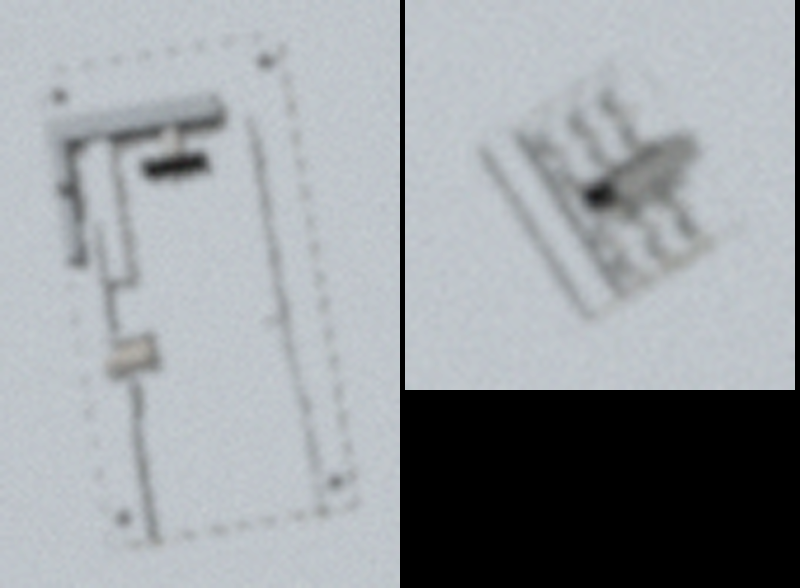

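View pics/c2.png

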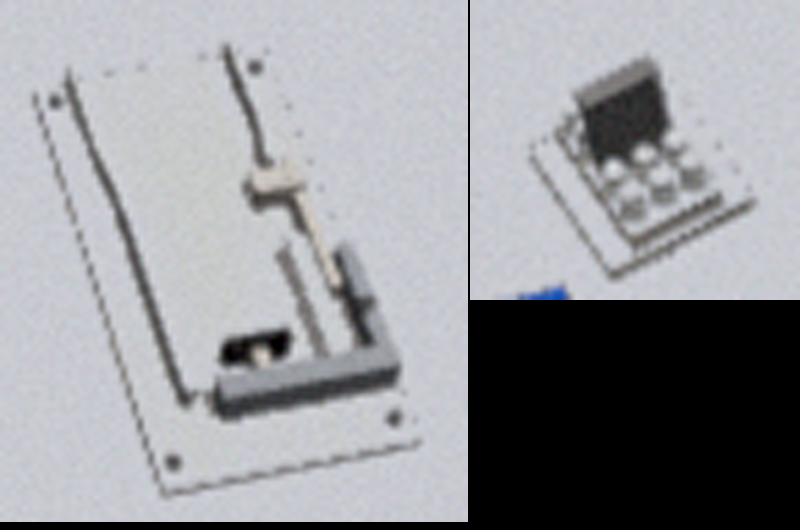

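```bash
cat > m.py <<'E'
from h import *
t=pickle.load(open("pics/top0.pkl","rb"));s=pickle.load(open("pics/scene0.pkl","rb"))
T=lambda x,y,z:ray(t,225+x/4.7,140+y/4.7,z)[:2]
S=lambda x,y,z:ray(s,320+x/5.5,165+y/5.5,z)[:2]
T2=lambda x,y,z:ray(t,380+(x-405)/6,180+y/6,z)[:2]
S2=lambda x,y,z:ray(s,200+(x-470)/6,180+y/6,z)[:2]
nl,nr,fl,fr=T(123,545,.006),T(355,508,.006),T(50,70,.006),T(283,38,.006)
snr,sfr,sfl=S(35,95,.006),S(163,493,.006),S(420,440,.006)
print("top",nl,nr,fl,fr); print("scene nr fr fl",snr,sfr,sfl)
ax=(fl+fr-nl-nr)/2; ang=np.arctan2(ax[1],ax[0]); ang2=np.arctan2(*(sfr-snr)[::-1])
print("len",np.linalg.norm(ax),np.linalg.norm(nl-nr),"ang",np.degrees([ang,ang2,np.arctan2(*(fl-fr)[::-1])-np.pi/2,np.arctan2(*(nl-nr)[::-1])-np.pi/2,np.arctan2(*(sfl-sfr)[::-1])-np.pi/2]))
c=np.mean([nl,nr,fl,fr],0); c2=(snr+sfl)/2; print("centres",c,c2)
def F(p,c,a):
    R=np.array([[np.cos(a),np.sin(a)],[-np.sin(a),np.cos(a)]]); return 1000*(R@(p-c))+[7.5,0]
a=(ang+ang2)/2
print("buffer face T",F(T(178,180,.015),c,a),"S",F(S(257,330,.02),c2,a))
for z in(.015,.02,.025): print(z,"nose T near/far",F(T(135,375,z),c,a),F(T(132,340,z),c,a),"S",F(S(278,168,z),c2,a),F(S(278,195,z),c2,a))
print("rail near T",F(T(153,540,.02),c,a),F(T(322,513,.02),c,a),"S",F(S(68,75,.02),c2,a),F(S(227,48,.02),c2,a))
print("block far-top S, T",F(S(217,382,.03),c2,a),F(T(50,128,.03),c,a))
# rack
z=.010
L,B,Rr,U=T2(483,148,z),T2(590,320,z),T2(740,235,z),T2(610,62,z)
sL,sB,sR=S2(530,150,z),S2(615,275,z),S2(755,203,z)
print("rack T",(L+B+Rr+U)/4,(L+Rr)/2,"S",(sL+sR)/2)
print("sides",[np.linalg.norm(v) for v in(L-B,B-Rr,sL-sB,sB-sR)])
f=lambda v:np.degrees(np.arctan2(v[1],v[0]))
print("ang x",f(L-B),f(sL-sB),"y",f(Rr-B),f(sR-sB))
g=np.array([S2(*p,.085) for p in((578,95),(590,108),(660,72),(650,58))]);print("grip top S",g.mean(0),f(g[3]-g[0]),np.linalg.norm(g[3]-g[0]))
print("T",T2(675,145,.085))
E
python3 m.py
```

```text
top [0.41180801 0.15769   ] [0.43423063 0.02809737] [0.68274064 0.20864988] [0.70365027 0.07463857]
scene nr fr fl [0.44627232 0.02950755] [0.71043013 0.07900567] [0.68402961 0.21542979]
len 0.27453917432399655 0.13151814848321136 ang [10.22838262 10.61306069  8.8682904   9.81635215 10.95238116]
centres [0.55810739 0.11726896] [0.56515097 0.12246867]
buffer face T [68.99042715  3.48184869] S [65.9312102   3.11628048]
0.015 nose T near/far [-36.72570433  44.17538488] [-16.93776278  42.89061935] S [-38.74236684  48.31859914] [-20.64505336  42.62144895]
0.02 nose T near/far [-37.19551724  43.53284975] [-17.49833093  42.25397666] S [-35.19033635  46.57642077] [-17.18160563  40.907157  ]
0.025 nose T near/far [-37.66533015  42.89031463] [-18.05889908  41.61733398] S [-31.63830585  44.83424239] [-13.71815789  39.19286505]
rail near T [-129.26348192   47.38392922] [-130.2351455   -47.19683702] S [-125.53293321  -51.08835671] [-125.55788919   44.08527409]
block far-top S, T [ 98.36372817 -29.61567317] [107.40441744  68.57056214]
rack T [ 0.53436564 -0.2707648 ] [ 0.53412652 -0.27324377] S [ 0.54476321 -0.27087347]
sides [np.float64(0.08874804553839788), np.float64(0.07727079718266872), np.float64(0.0914894418548932), np.float64(0.07722281386187348)]
ang x 31.601617260480534 -147.53670865083757 y -60.121987308423954 121.64536153442597
grip top S [ 0.54389233 -0.27001742] 123.3639122223528 0.038778726494877104
T [ 0.54676283 -0.28150204]
```

Camera estimates, averaging the two views:
- **Rack:** about (0.540, -0.272), with its x axis at 31.5°.
- **Dock:** plate centre about (0.561, 0.120), with its axis at 10.4°.

The block appears shifted inward: buffer near x=67-69 means a shift of about -14 to -18 mm. I'll work out the first moves.

```bash
cat > mv.py <<'E'
import sys,numpy as np
from plant import r
from scipy.spatial.transform import Rotation as Ro
def st():
    s=r.get_state();R=Ro.from_quat(s["eef_rot"]).as_matrix();return s,R,np.array(s["tool_pos"])
def yaw(R): return np.degrees(np.arctan2(R[1,1],R[0,1]))
def to(p,y=None,frm=None,dyaw=0):
    s,R,q=st()
    q=q if frm is None else np.array(frm); R=Ro.from_euler('z',dyaw,degrees=True).as_matrix()@R
    print("cm",np.round(100*R.T@(np.array(p)-q),2),"yaw",round(yaw(R),2),"turn",None if y is None else round(yaw(R)-y,2))
E
python3 - <<'E'
from mv import *
s,R,q=st()
v=[.42,.25,.27];to(v,31.5);to(v,frm=q+[0,0,.015],dyaw=-46);to([.54,-.272,.19],frm=v,dyaw=-46)
E
```

```text
cm [-35.47 -28.82  -1.45] yaw 77.29 turn 45.79
cm [-4.537e+01  5.490e+00 -1.000e-02] yaw 31.29 turn None
cm [-50.84 -16.85   8.03] yaw 31.29 turn None
```

Request:
step_arm --pt "0 0 -0.3 0 0 9.2 -1" --pt "0 0 -0.3 0 0 9.2 -1" --pt "0 0 -0.3 0 0 9.2 -1" --pt "0 0 -0.3 0 0 9.2 -1" --pt "0 0 -0.3 0 0 9.2 -1" --pt "-5 0.6 0 0 0 0 -1" --pt "-5 0.6 0 0 0 0 -1" --pt "-5 0.6 0 0 0 0 -1" --force 20

```text
clock: 1.1
tool_pos: [0.2315, 0.4894, 0.2704]
eef_rot: [0.49, 0.872, -0.0, 0.0]
contact_force: [0.4, -0.6, 0.1]
opening: 0.998
finger_force: 0.0
```

Request:
step_arm --pt "-5 0.6 0 0 0 0 -1" --pt "-5 0.6 0 0 0 0 -1" --pt "-5 0.6 0 0 0 0 -1" --pt "-5 0.6 0 0 0 0 -1" --pt "-5 0.6 0 0 0 0 -1" --pt "-5 0.6 0 0 0 0 -1" --pt "-5 -1.6 0.2 0 0 0 -1" --pt "-5 -1.6 0.2 0 0 0 -1"

```text
clock: 2.1
tool_pos: [0.4423, 0.1495, 0.2664]
eef_rot: [0.49, 0.872, -0.0, -0.0]
contact_force: [0.9, 0.1, -0.5]
opening: 1.001
finger_force: 0.0
```

Request:
step_arm --pt "-5 -1.6 0.2 0 0 0 -1" --pt "-5 -1.6 0.2 0 0 0 -1" --pt "-5 -1.7 0.2 0 0 0 -1" --pt "-5 -1.7 0.2 0 0 0 -1" --pt "-5 -1.7 1 0 0 0 -1" --pt "-5 -1.7 1 0 0 0 -1" --pt "-5 -1.7 1 0 0 0 -1" --pt "0 0 0 0 0 0 -1"

```text
clock: 3.1
tool_pos: [0.5228, -0.2141, 0.2275]
eef_rot: [0.494, 0.87, -0.001, -0.0]
contact_force: [-0.1, 0.5, -0.4]
opening: 1.001
finger_force: 0.0
```

Run:
```python
from mv import *
from h import *
s,R,q=st();print(s["clock"],q,yaw(R))
to([.54,-.272,.19],31.5)
S=r.snapshot("scene");T=r.snapshot("top");pickle.dump((S,T),open("pics/1.pkl","wb"))
print(proj(S,q),proj(T,q))
a=crop(S,190,130,80,100,5);b=crop(T,370,170,80,100,5)
cv2.imwrite("pics/c3.png",np.hstack([a,b]))
```

```text
3.1 [ 0.52277278 -0.21411965  0.22746204] 30.827084020616024
cm [-5.85 -1.48  3.76] yaw 30.83 turn -0.67
[238.40460869 153.66451645] [411.69749326 207.62885396]
```

View pics/c3.png

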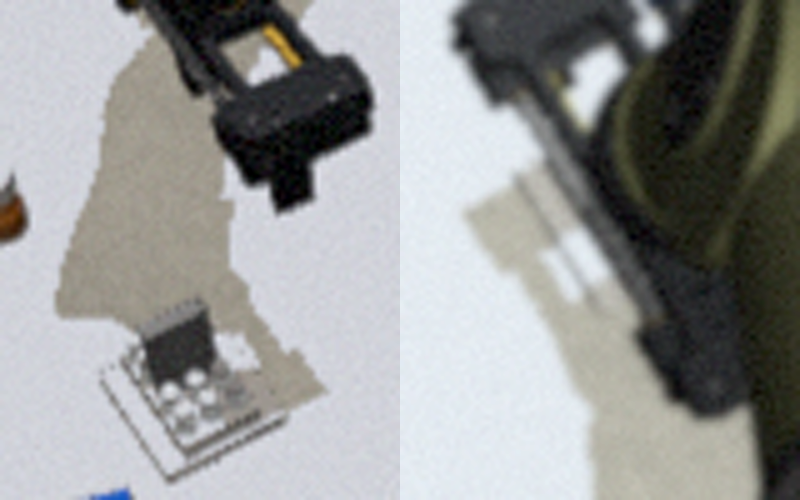

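The gripper is short of the rack, which is clearly visible in the scene crop with its grip plate top near (172,320). Moving on to stand above it.

Request:
step_arm --pt "-3 -0.7 1 0 0 -0.6 -1" --pt "-2.9 -0.7 1 0 0 0 -1" --pt "0 0 1 0 0 0 -1" --pt "0 0 1 0 0 0 -1" --pt "0 0 0 0 0 0 -1"

```text
clock: 3.82
tool_pos: [0.5422, -0.2638, 0.1879]
eef_rot: [0.484, 0.875, 0.0, -0.001]
contact_force: [0.2, -0.1, 0.2]
opening: 1.004
finger_force: 0.0
```

Run:
```python
from mv import *
from h import *
s,R,q=st();print(s["clock"],q,yaw(R))
to([.541,-.271,.068],31.5)
S=r.snapshot("scene")
tip=q-[0,0,.017]
print([proj(S,p)-[190,140] for p in (tip, tip+R[:,1]*.044, tip-R[:,1]*.044,q+[.0,0,0])])
print("plate top", [ (proj(S,[.541+np.cos(a)*d,-.271+np.sin(a)*d,.085])-[190,140]) for a in [np.radians(121.5)] for d in (-.02,.02)])
cv2.imwrite("pics/c4.png",crop(S,190,140,80,90,6))
```

```text
3.825 [ 0.54224652 -0.26378269  0.18790674] 32.051876489250226
cm [-0.58 -0.48 11.99] yaw 32.05 turn 0.55
[array([32.25110919, 33.82390853]), array([39.88903536, 44.32596453]), array([24.89623712, 23.7110485 ]), array([31.2023284 , 29.67613398])]
plate top [array([28.35723983, 56.12120121]), array([40.94731419, 50.04839724])]
```

View pics/c4.png

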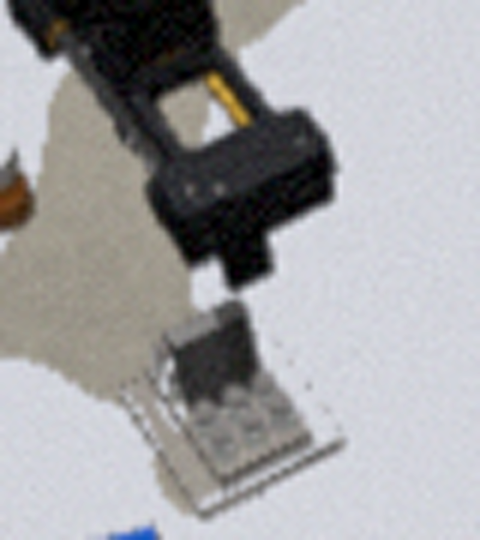

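The plate top runs from about (165,340) to (240,302) in the crop, 1-2 mm to the -y side of my estimate, so I'm taking the rack as (0.541, -0.273). Next I descend and grip.

Request:
step_arm --pt "-0.7 -0.6 2 0 0 0 -1" --pt "0 0 2.5 0 0 0 -1" --pt "0 0 2.5 0 0 0 -1" --pt "0 0 2.5 0 0 0 -1" --pt "0 0 1.5 0 0 0 -1" --pt "0 0 1 0 0 0 -1" --pt "0 0 0 0 0 0 -1"

```text
clock: 4.75
tool_pos: [0.5411, -0.2754, 0.0682]
eef_rot: [0.486, 0.874, -0.0, -0.0]
contact_force: [0.1, 0.1, 1.4]
opening: 0.994
finger_force: 0.0
```

Request:
step_arm --pt "0 0 0 0 0 0 0" --pt "0 0 0 0 0 0 0.3" --pt "0 0 0 0 0 0 0.5" --pt "0 0 0 0 0 0 0.6" --pt "0 0 0 0 0 0 0.7" --pt "0 0 0 0 0 0 0.8" --pt "0 0 0 0 0 0 1" --pt "0 0 0 0 0 0 1" --force 25

```text
clock: 5.75
tool_pos: [0.5413, -0.2754, 0.0687]
eef_rot: [0.486, 0.874, 0.0, -0.0]
contact_force: [0.6, 0.5, -0.3]
opening: 0.135
finger_force: 25.0
```

Run:
```python
from mv import *
s,R,q=st();print(s["clock"],q,yaw(R),s["opening"],s["finger_force"],s["contact_force"],s["moment"])
```

```text
5.75 [ 0.54133515 -0.27536576  0.06865119] 31.896747888638263 0.1353025475363602 24.999922206625342 [ 0.56365382  0.51439046 -0.31568939] [-0.05279264  0.00897333 -0.00126566]
```

Request:
step_arm --pt "0 0 -0.5 0 0 0 1" --pt "0 0 -1.5 0 0 0 1" --pt "0 0 -2.5 0 0 0 1" --pt "0 0 -2.5 0 0 3.6 1" --pt "0 0 -2 0 0 3.6 1" --pt "0 0 -1 0 0 3.6 1" --pt "0 0 0 0 0 3.6 1" --pt "0 0 0 0 0 3.6 1"

```text
clock: 6.75
tool_pos: [0.5413, -0.2753, 0.1698]
eef_rot: [0.617, 0.787, 0.0, 0.0]
contact_force: [0.2, -0.2, -2.6]
opening: 0.131
finger_force: 25.0
```

Run:
```python
from mv import *
s,R,q=st();print(s["clock"],q,yaw(R),s["opening"],s["finger_force"],s["contact_force"],s["moment"])
to([.4725,.1037,.14],10.4)
```

```text
6.75 [ 0.54131404 -0.27526348  0.16979654] 13.781881017692198 0.1314244720715567 24.99899933114648 [ 0.237686   -0.20055707 -2.60063706] [-0.09382817  0.03391053  0.02602375]
cm [38.45  2.34  2.98] yaw 13.78 turn 3.38
```

Request:
step_arm --pt "2 0.1 0 0 0 0 1" --pt "4 0.2 0 0 0 0 1" --pt "5 0.3 0 0 0 0 1" --pt "5 0.3 0 0 0 0 1" --pt "5 0.3 0 0 0 0 1" --pt "5 0.3 0 0 0 0 1" --pt "5 0.3 0 0 0 0 1" --pt "4 0.3 1 0 0 0 1"

```text
clock: 7.75
tool_pos: [0.4779, 0.072, 0.16]
eef_rot: [0.616, 0.788, 0.001, 0.0]
contact_force: [-0.4, 0.2, -3.4]
opening: 0.135
finger_force: 25.0
```

Request:
step_arm --pt "2.5 0.2 1 0 0 0 1" --pt "1 0 1 0 0 1.7 1" --pt "0 0 0 0 0 1.7 1" --pt "0 0 0 0 0 0 1" --pt "0 0 0 0 0 0 1"

```text
clock: 8.38
tool_pos: [0.4717, 0.1025, 0.1391]
eef_rot: [0.64, 0.768, 0.0, 0.0]
contact_force: [0.1, -0.1, -3.2]
opening: 0.134
finger_force: 25.0
```

Run:
```python
from mv import *
from h import *
s,R,q=st();print(s["clock"],q,yaw(R),s["opening"],s["finger_force"],s["contact_force"],s["moment"])
to([.4725,.1037,.14],10.4)
S=r.snapshot("scene");T=r.snapshot("top");pickle.dump((S,T,q,R),open("pics/5.pkl","wb"))
a=crop(S,310,115,100,140,4.2);b=crop(T,225,140,85,140,4.2)
cv2.imwrite("pics/c5.png",np.hstack([a,b]))
```

```text
8.375 [0.47174053 0.10254998 0.13909436] 10.37065638916658 0.13421013864530157 24.99992849305272 [ 0.12769821 -0.11906064 -3.15145668] [-0.04579977  0.01743453  0.0340108 ]
cm [ 0.1   0.1  -0.09] yaw 10.37 turn -0.03
```

View pics/c5.png

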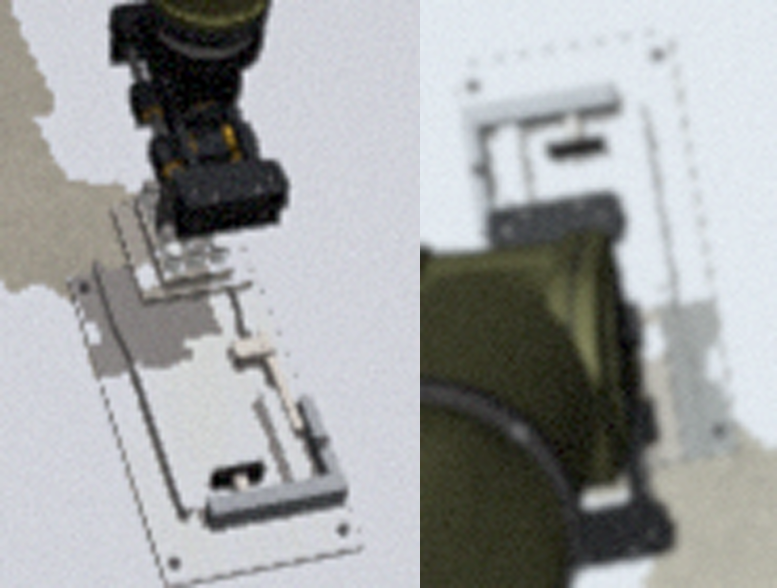

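The held rack's front edge runs from about (143,299) to (258,281) in the left crop, with the dock below it. I'll compare these with predictions to calibrate the dock relative to the rack.

Run:
```python
from h import *
S,T,q,R=pickle.load(open("pics/5.pkl","rb"))
ty=R[:,1];tx=R[:,0]  # ty=dock x, tx=dock y
K=lambda p:np.round((proj(S,p)-[310,115]+.5)*4.2-.5,0)
for z in(.0704,.0804): print("rack front R,L",K(np.r_[(q+ty*.045-tx*.04)[:2],z]),K(np.r_[(q+ty*.045+tx*.04)[:2],z]), "rear R",K(np.r_[(q-ty*.045-tx*.04)[:2],z]))
P=lambda x,y,z:ray(S,310+(x+.5)/4.2-.5,115+(y+.5)/4.2-.5,z)[:2]
nr,fr,fl=P(68,285,.006),P(168,586,.006),P(362,548,.006)
print(nr,fr,fl,np.linalg.norm(nr-fr),np.linalg.norm(fl-fr)); print("centre",(nr+fl)/2)
c=np.array([.5615,.120])
for x,y in((-130,-70),(145,-70),(145,70)):
  d=(np.array([x-7.5,y])/1000); print(x,y,K(np.r_[c+ty[:2]*d[0]+tx[:2]*d[1],.006]))
# nose, buffer, rails with scene centre
c2=(nr+fl)/2
def F(x,y,z): p=P(x,y,z)-c2; return np.round(1000*np.array([p@ty[:2],p@tx[:2]])+[7.5,0],1)
for z in(.016,.020,.025): print(z,"nose near/far top",F(250,342,z),F(252,362,z),"buf",F(238,468,z),F(238,485,z))
print("right rail near end",F(95,265,.02), "far end",F(182,512,.02),"left near",F(232,290,.02))
```

```text
rack front R,L [140. 309.] [249. 290.] rear R [107. 215.]
rack front R,L [140. 300.] [250. 281.] rear R [108. 206.]
[0.44704683 0.02769721] [0.70885237 0.07910465] [0.68428547 0.21379416] 0.2668049129396936 0.13691163850564222
centre [0.56566615 0.12074568]
-130 -70 [ 66. 277.]
145 -70 [163. 587.]
145 70 [362. 548.]
0.016 nose near/far top [-37.3  44.9] [-19.5  40.9] buf [66.5  3.8] [80.  -0.3]
0.02 nose near/far top [-34.5  43.5] [-16.7  39.5] buf [69.   2.6] [82.3 -1.5]
0.025 nose near/far top [-30.9  41.8] [-13.3  37.8] buf [72.   1.1] [85.3 -3. ]
right rail near end [-129.4  -48.9] far end [ 95.  -45.1] left near [-84.2  45. ]
```

Request:
step_arm --pt "-0.1 -0.6 1 0 0 0 1" --pt "0 0 1.5 0 0 0 1" --pt "0 0 1.5 0 0 0 1" --pt "0 0 1 0 0 0 1" --pt "0 0 0.5 0 0 0 1" --pt "0 0 0.2 0 0 0 1" --pt "0 0 0 0 0 0 1"

```text
clock: 9.35
tool_pos: [0.4657, 0.1018, 0.0818]
eef_rot: [0.64, 0.769, 0.0, 0.0]
contact_force: [0.5, 0.7, -4.2]
opening: 0.136
finger_force: 25.0
```

Request:
step_arm --pt "0 0 0.2 0 0 0 1" --pt "0 0 0.2 0 0 0 1" --pt "0 0 0 0 0 0 1"

```text
clock: 9.72
tool_pos: [0.4654, 0.1018, 0.0776]
eef_rot: [0.639, 0.769, -0.0, -0.0]
contact_force: [0.8, 1.7, -2.2]
opening: 0.133
finger_force: 25.0
```

Request:
step_arm --pt "0 0 0.15 0 0 0 1" --pt "0 0 0.1 0 0 0 1" --pt "0 0 0 0 0 0 1"

```text
clock: 10.1
tool_pos: [0.4655, 0.1018, 0.0751]
eef_rot: [0.639, 0.769, -0.0, -0.0]
contact_force: [-0.1, -0.3, -3.3]
opening: 0.132
finger_force: 25.0
```

Run:
```python
from mv import *
from h import *
s,R,q=st();print(s["clock"],q,yaw(R),s["contact_force"],s["moment"])
S=r.snapshot("scene")
cv2.imwrite("pics/c6.png",crop(S,310,140,100,125,4.6))
```

```text
10.1 [0.46547866 0.10181408 0.07512766] 10.493876045906475 [-0.12873592 -0.29867086 -3.31242541] [-0.11354316  0.03544386  0.01326623]
```

View pics/c6.png

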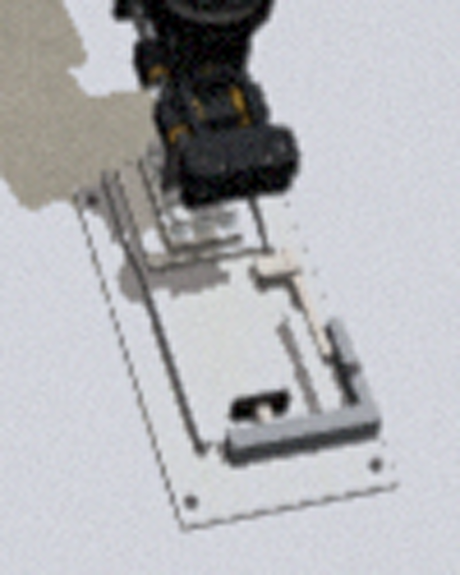

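The rack is over the lead-in between the rails: right rail near (145,270), left rail near (265,245). Its front edge is about 6 mm short of the nose at (258,262). Lowering to touch.

Request:
step_arm --pt "0 0 0.1 0 0 0 1" --pt "0 0 0 0 0 0 1"

```text
clock: 10.4
tool_pos: [0.4656, 0.1018, 0.0746]
eef_rot: [0.64, 0.769, 0.0, 0.0]
contact_force: [-0.3, 0.4, 2.6]
opening: 0.135
finger_force: 25.0
```

Request:
step_arm --pt "0 0 0.1 0 0 0 1" --pt "0 0 0 0 0 0 1"

```text
clock: 10.65
tool_pos: [0.4656, 0.1018, 0.0745]
eef_rot: [0.64, 0.769, 0.001, 0.0]
contact_force: [-2.6, 0.3, 15.1]
opening: 0.131
finger_force: 25.0
```

Request:
step_arm --pt "0 0 0.1 0 0 0 1" --pt "0 0 0 0 0 0 1"

```text
clock: 10.9
tool_pos: [0.4656, 0.1018, 0.0745]
eef_rot: [0.64, 0.769, 0.001, 0.0]
contact_force: [-3.5, -0.1, 26.8]
opening: 0.135
finger_force: 25.0
```

Floor contact is at z=0.0746. I'll back off to a light pressure, soften the grip, and start sliding.

Request:
step_arm --pt "0 0 -0.2 0 0 0 1" --pt "0 0 0 0 0 0 1" --pt "0 0.3 0 0 0 0 1" --pt "0 0.3 0 0 0 0 1" --force 15

```text
clock: 11.4
tool_pos: [0.4692, 0.1024, 0.0745]
eef_rot: [0.639, 0.769, -0.002, -0.001]
contact_force: [-5.3, -0.7, 11.1]
opening: 0.133
finger_force: 15.0
```

```bash
cat > q.py <<'E'
from mv import *
s,R,q=st();print(s["clock"],"tool-frame force",np.round(R.T@s["contact_force"],1),"mom",np.round(R.T@s["moment"],2),"z",round(q[2],4),"yaw",round(yaw(R),2))
p=q[:2]-[.5615,.120];a=np.radians(10.4);print("TCP dock x,y mm",np.round(1000*np.array([p@[np.cos(a),np.sin(a)],p@[-np.sin(a),np.cos(a)]])+[7.5,0],1))
E
python3 q.py
```

```text
11.4 tool-frame force [  0.3  -5.4 -11.1] mom [ 0.9  -0.04 -0.05] z 0.0745 yaw 10.5
TCP dock x,y mm [-86.4  -0.7]
```

Request:
step_arm --pt "0 0 -0.1 0 0 0 1" --pt "0 0.2 0 0 0 0 1" --pt "0 0.2 0 0 0 0 1" --pt "0 0 0 0 0 0 1"

```text
clock: 11.9
tool_pos: [0.4757, 0.1037, 0.075]
eef_rot: [0.639, 0.769, 0.0, 0.0]
contact_force: [0.2, 0.3, -3.4]
opening: 0.137
finger_force: 15.0
```

```bash
python3 q.py
```

```text
11.9 tool-frame force [0.2 0.2 3.4] mom [ 0.05 -0.07 -0.04] z 0.075 yaw 10.49
TCP dock x,y mm [-79.9  -0.5]
```

Request:
step_arm --pt "0 0.2 0.05 0 0 0 1" --pt "0 0.2 0 0 0 0 1" --pt "0 0.2 0 0 0 0 1" --pt "0 0 0 0 0 0 1"

```text
clock: 12.4
tool_pos: [0.4813, 0.1048, 0.0747]
eef_rot: [0.639, 0.769, -0.0, -0.0]
contact_force: [-0.4, -0.5, -4.5]
opening: 0.137
finger_force: 15.0
```

```bash
python3 q.py
```

```text
12.4 tool-frame force [-0.4 -0.5  4.5] mom [ 0.05 -0.08 -0.03] z 0.0747 yaw 10.5
TCP dock x,y mm [-74.2  -0.5]
```

Request:
step_arm --pt "0 0.2 0.02 0 0 0 1" --pt "0 0.2 0 0 0 0 1" --pt "0 0 0 0 0 0 1"

```text
clock: 12.78
tool_pos: [0.4851, 0.1054, 0.0746]
eef_rot: [0.639, 0.769, -0.0, -0.0]
contact_force: [-2.5, 0.1, 1.2]
opening: 0.138
finger_force: 15.0
```

Request:
step_arm --pt "0 0.2 0 0 0 0 1" --pt "0 0.2 0 0 0 0 1" --pt "0 0 0 0 0 0 1"

```text
clock: 13.15
tool_pos: [0.4894, 0.1062, 0.0746]
eef_rot: [0.639, 0.769, 0.0, 0.0]
contact_force: [-2.5, -0.6, 1.2]
opening: 0.135
finger_force: 15.0
```

```bash
python3 q.py
```

```text
13.15 tool-frame force [-0.1 -2.6 -1.2] mom [ 0.63 -0.07 -0.09] z 0.0746 yaw 10.5
TCP dock x,y mm [-65.9  -0.5]
```

Request:
step_arm --pt "0 0.25 0 0 0 0 1" --pt "0 0.25 0 0 0 0 1" --pt "0 0.25 0 0 0 0 1" --pt "0 0 0 0 0 0 1"

```text
clock: 13.65
tool_pos: [0.4978, 0.1078, 0.0746]
eef_rot: [0.64, 0.769, 0.001, 0.001]
contact_force: [-0.9, -0.7, 0.5]
opening: 0.132
finger_force: 15.0
```

Request:
step_arm --pt "0 0.25 0 0 0 0 1" --pt "0 0.25 0 0 0 0 1" --pt "0 0.25 0 0 0 0 1" --pt "0 0 0 0 0 0 1"

```text
clock: 14.15
tool_pos: [0.5045, 0.109, 0.0746]
eef_rot: [0.639, 0.769, 0.0, 0.0]
contact_force: [-2.1, -0.2, 2.0]
opening: 0.132
finger_force: 15.0
```

```bash
python3 q.py;python3 - <<'E'
from h import *
from plant import r
S=r.snapshot("scene")
cv2.imwrite("pics/c7.png",crop(S,310,140,100,125,4.6))
E
```

```text
14.15 tool-frame force [ 0.2 -2.1 -2. ] mom [ 0.43 -0.04  0.  ] z 0.0746 yaw 10.49
TCP dock x,y mm [-50.6  -0.5]
```

View pics/c7.png

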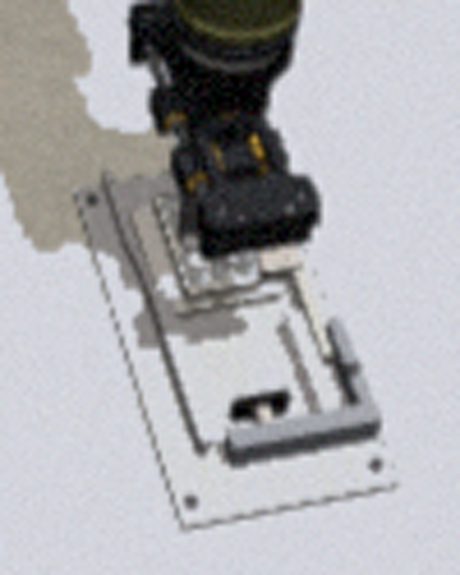

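The catch nose (280,258) now rides on the rack's base plate and lateral force is near zero, so I'll keep sliding.

Request:
step_arm --pt "0 0.4 0 0 0 0 1" --pt "0 0.4 0 0 0 0 1" --pt "0 0.4 0 0 0 0 1" --pt "0 0.4 0 0 0 0 1" --pt "0 0 0 0 0 0 1"

```text
clock: 14.82
tool_pos: [0.5207, 0.112, 0.0746]
eef_rot: [0.639, 0.769, 0.001, 0.001]
contact_force: [-1.3, -1.0, 2.4]
opening: 0.136
finger_force: 15.0
```

Request:
step_arm --pt "0 0.4 0 0 0 0 1" --pt "0 0.4 0 0 0 0 1" --pt "0 0.4 0 0 0 0 1" --pt "0 0.4 0 0 0 0 1" --pt "0 0 0 0 0 0 1"

```text
clock: 15.45
tool_pos: [0.536, 0.1149, 0.0746]
eef_rot: [0.639, 0.769, 0.0, 0.0]
contact_force: [-1.9, -0.1, 2.9]
opening: 0.135
finger_force: 15.0
```

Request:
step_arm --pt "0 0.4 0 0 0 0 1" --pt "0 0.4 0 0 0 0 1" --pt "0 0.4 0 0 0 0 1" --pt "0 0.4 0 0 0 0 1" --pt "0 0 0 0 0 0 1"

```text
clock: 16.08
tool_pos: [0.5514, 0.1177, 0.0746]
eef_rot: [0.639, 0.769, 0.0, 0.0]
contact_force: [-1.9, -1.0, 4.7]
opening: 0.139
finger_force: 15.0
```

```bash
python3 q.py
```

```text
16.075 tool-frame force [-0.7 -2.1 -4.7] mom [ 0.52 -0.05 -0.07] z 0.0746 yaw 10.49
TCP dock x,y mm [-2.8 -0.4]
```

Request:
step_arm --pt "0 0.4 -0.02 0 0 0 1" --pt "0 0.4 0 0 0 0 1" --pt "0 0.4 0 0 0 0 1" --pt "0 0.4 0 0 0 0 1" --pt "0 0 0 0 0 0 1"

```text
clock: 16.7
tool_pos: [0.5679, 0.1208, 0.0746]
eef_rot: [0.639, 0.769, 0.001, 0.001]
contact_force: [0.3, 0.0, -0.8]
opening: 0.134
finger_force: 15.0
```

Request:
step_arm --pt "0 0.3 0 0 0 0 1" --pt "0 0.2 0 0 0 0 1" --pt "0 0 0 0 0 0 1"

```text
clock: 17.08
tool_pos: [0.5721, 0.1216, 0.0746]
eef_rot: [0.639, 0.769, 0.0, 0.0]
contact_force: [-0.9, 0.5, -1.9]
opening: 0.135
finger_force: 15.0
```

```bash
python3 q.py
```

```text
17.075 tool-frame force [ 0.7 -0.8  1.9] mom [ 0.25 -0.09 -0.04] z 0.0746 yaw 10.49
TCP dock x,y mm [18.2 -0.4]
```

Approaching the buffer zone, in smaller steps.

Request:
step_arm --pt "0 0.2 0 0 0 0 1" --pt "0 0.2 0 0 0 0 1" --pt "0 0 0 0 0 0 1"

```text
clock: 17.45
tool_pos: [0.5761, 0.1223, 0.0746]
eef_rot: [0.639, 0.769, 0.0, 0.0]
contact_force: [0.2, -0.5, -1.6]
opening: 0.133
finger_force: 15.0
```

Request:
step_arm --pt "0 0.2 0 0 0 0 1" --pt "0 0.2 0 0 0 0 1" --pt "0 0 0 0 0 0 1"

```text
clock: 17.82
tool_pos: [0.58, 0.123, 0.0746]
eef_rot: [0.639, 0.769, 0.0, 0.0]
contact_force: [0.5, -0.3, -2.9]
opening: 0.135
finger_force: 15.0
```

```bash
python3 q.py
```

```text
17.825 tool-frame force [-0.4  0.4  2.9] mom [ 0.1  -0.06 -0.07] z 0.0746 yaw 10.49
TCP dock x,y mm [26.3 -0.4]
```

Request:
step_arm --pt "0 0.2 0 0 0 0 1" --pt "0 0.1 0 0 0 0 1" --pt "0 0 0 0 0 0 1"

```text
clock: 18.2
tool_pos: [0.5816, 0.1233, 0.0746]
eef_rot: [0.639, 0.769, -0.001, -0.001]
contact_force: [-4.3, -0.5, 0.3]
opening: 0.135
finger_force: 15.0
```

Request:
step_arm --pt "0 0.2 0 0 0 0 1" --pt "0 0 0 0 0 0 1"

```text
clock: 18.45
tool_pos: [0.5829, 0.1235, 0.0747]
eef_rot: [0.639, 0.769, -0.001, -0.001]
contact_force: [-6.0, -0.9, 1.8]
opening: 0.131
finger_force: 15.0
```

Request:
step_arm --pt "0 0.2 0 0 0 0 1" --pt "0 0 0 0 0 0 1"

```text
clock: 18.7
tool_pos: [0.5839, 0.1237, 0.0747]
eef_rot: [0.639, 0.769, -0.002, -0.002]
contact_force: [-8.1, -1.9, 4.1]
opening: 0.13
finger_force: 15.0
```

Request:
step_arm --pt "0 0.1 0 0 0 0 1" --pt "0 0 0 0 0 0 1" --pt "0 0 0 0 0 0 1"

```text
clock: 19.08
tool_pos: [0.5843, 0.1238, 0.0748]
eef_rot: [0.64, 0.769, -0.002, -0.002]
contact_force: [-8.7, -1.2, 5.7]
opening: 0.137
finger_force: 15.0
```

```bash
python3 q.py;python3 - <<'E'
from h import *
from plant import r
S=r.snapshot("scene")
cv2.imwrite("pics/c8.png",crop(S,310,140,100,125,4.6))
E
```

```text
19.075 tool-frame force [ 0.4 -8.8 -5.6] mom [ 1.86 -0.01 -0.  ] z 0.0748 yaw 10.49
TCP dock x,y mm [30.6 -0.4]
```

View pics/c8.png

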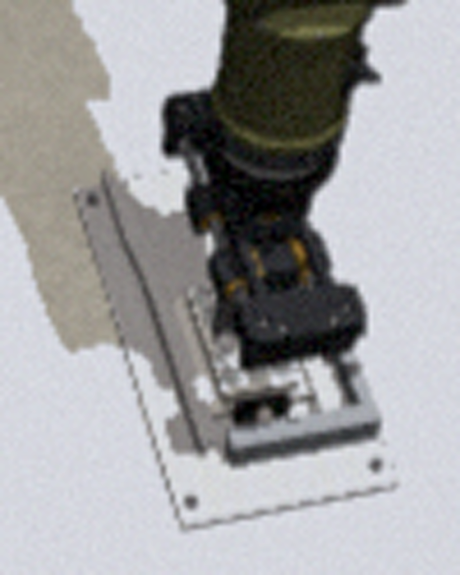

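The arm hides the catch, so I'll press slightly more and then draw back gently to feel whether it holds.

Request:
step_arm --pt "0 0.1 -0.02 0 0 0 1" --pt "0 0 0 0 0 0 1" --pt "0 0 0 0 0 0 1"

```text
clock: 19.5
tool_pos: [0.5852, 0.124, 0.0749]
eef_rot: [0.639, 0.769, -0.003, -0.002]
contact_force: [-8.3, -1.2, 6.5]
opening: 0.134
finger_force: 15.0
```

Request:
step_arm --pt "0 -0.3 0 0 0 0 1" --pt "0 0 0 0 0 0 1"

```text
clock: 19.75
tool_pos: [0.5846, 0.1239, 0.0748]
eef_rot: [0.639, 0.769, -0.001, -0.001]
contact_force: [-4.4, -0.8, 1.2]
opening: 0.138
finger_force: 15.0
```

Request:
step_arm --pt "0 -0.3 0 0 0 0 1" --pt "0 0 0 0 0 0 1"

```text
clock: 20.0
tool_pos: [0.584, 0.1238, 0.075]
eef_rot: [0.64, 0.769, 0.001, 0.001]
contact_force: [1.1, -0.2, -4.3]
opening: 0.137
finger_force: 15.0
```

Request:
step_arm --pt "0 -0.2 0 0 0 0 1" --pt "0 0 0 0 0 0 1"

```text
clock: 20.25
tool_pos: [0.5833, 0.1235, 0.0755]
eef_rot: [0.64, 0.769, 0.002, 0.002]
contact_force: [5.6, 1.2, -5.2]
opening: 0.137
finger_force: 15.1
```

```bash
python3 q.py
```

```text
20.25 tool-frame force [0.1 5.7 5.2] mom [-1.17 -0.13  0.12] z 0.0755 yaw 10.47
TCP dock x,y mm [29.6 -0.5]
```

The catch holds: it resists the pull at about 6 N. I'll return to neutral, open and lift away.

Request:
step_arm --pt "0 0.2 0 0 0 0 1" --pt "0 0.1 0.05 0 0 0 1" --pt "0 0 0 0 0 0 1" --pt "0 0 0 0 0 0 0.6" --pt "0 0 0 0 0 0 0.2" --pt "0 0 0 0 0 0 -0.2" --pt "0 0 0 0 0 0 -0.2"

```text
clock: 21.12
tool_pos: [0.5832, 0.1237, 0.0743]
eef_rot: [0.639, 0.769, -0.0, -0.0]
contact_force: [-0.8, 0.2, -0.6]
opening: 0.515
finger_force: 0.0
```

Request:
step_arm --pt "0 0 -0.5 0 0 0 -0.2" --pt "0 0 -2 0 0 0 -0.2" --pt "0 0 -4 0 0 0 -0.2" --pt "0 0 -5 0 0 0 -0.2" --pt "0 -4 -4 0 0 0 -0.2" --pt "0 -5 -2 0 0 0 -0.2" --pt "0 -5 0 0 0 0 -0.2" --pt "0 0 0 0 0 0 -0.2"

```text
clock: 22.12
tool_pos: [0.4411, 0.097, 0.2498]
eef_rot: [0.64, 0.769, -0.002, -0.002]
contact_force: [-0.6, 0.3, -0.1]
opening: 0.6
finger_force: 0.0
```

```bash
python3 q.py;python3 - <<'E'
from h import *
from plant import r
S=r.snapshot("scene")
cv2.imwrite("pics/c9.png",crop(S,310,140,100,125,4.6))
E
```

```text
22.125 tool-frame force [ 0.4 -0.6  0.1] mom [ 0.01 -0.09  0.02] z 0.2498 yaw 10.48
TCP dock x,y mm [-115.1   -0.9]
```

View pics/c9.png

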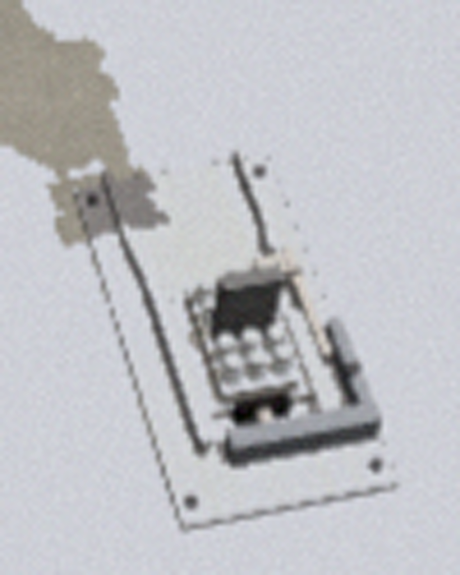

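The rack sits flat against the buffer (262,405), with the catch nose back in its down position near (275,258) behind it. Handing in.

```bash
python3 -c "
from plant import r
print(r.finish_job())"
```

```text
the job is handed in; nothing more can be done
None
```

I slid the rack into the dock until the catch dropped behind it, let go of it there and handed the job in. The catch held against a gentle pull of about 6 N, and the highest force I read while pushing on the buffer was about 9 N. The hand-in call gave no verdict.

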